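# Angle the slide tray past the post into the drying bay

## Task

Push the long blue slide tray across the bench into the bay of the grey dryer: steer one end of it in behind the short steel post while the tray is slanted, then push the other end in, until the whole tray lies inside the bay and neither end sticks out of the mouth. The smears are wet, so only push it with the fingers: keep it flat on the bench, never lift or tip it, and leave the bottle, the jar and the white slide box where they stand.

Things in the scene. Friction and masses are not known exactly. Their poses are not given: they have to be found in the camera images.
- tray: loose blue open tray, 200 mm long (own y), 40 wide (own x), 26 high, walls 4 mm, about 0.25 kg (varies), two slides fixed in it; slides flat on the bench. Origin: centre of its underside. Starts on the robot's side of the bay, own x towards the bay, within about 0.3 rad of parallel, its middle 80 to 145 mm off the bay's middle, away from the post
- tray_post_end (a point): middle of the tray's end face at own y = +100 mm, 13 mm above the underside; this is the end nearer the post at the start
- tray_free_end (a point): middle of the tray's other end face at own y = -100 mm, 13 mm above the underside
- dryer: fixed grey dryer (place and yaw vary, yaw within 0.15 rad) with a floorless bay open above and to the robot. Origin on the bench, middle of the bay's mouth; own x points into the bay, own y towards the post's side. Bay: mouth at x = 0, back wall at x = 60 mm, end walls' inner faces at y = -117.5 and +117.5 mm. End walls 15 mm thick, 34 high; housing behind the bay 75 mm deep, 40 high
- post: fixed upright round short steel post with a black top, 20 mm diameter, 50 mm high, standing in front of the mouth at about own x = -22 mm, own y = +60 mm of the dryer (a few mm either way); it stops the tray from going in parallel to the mouth. Origin at the centre of its foot, axes parallel to the dryer's
- amber_bottle: bystander: loose amber bottle with black cap, 52 mm diameter, 110 mm high; origin at the centre of its underside
- stain_jar: bystander: loose white jar with orange cap, 48 mm diameter, 70 mm high; origin at the centre of its underside
- slide_box: bystander: loose closed white slide box, 60 x 85 x 26 mm; origin at the centre of its underside
Not all that is in view belongs to the job. There is more than one size of the tray; the job needs the middle-sized.

How it is judged:
On the way:
1. one end of the tray is behind the post while the other end is still outside the mouth (((y of tray_post_end in the frame of post above 0 m and x of tray_post_end in the frame of post above 0.02 m and x of tray_free_end in the frame of dryer below 0 m) or (y of tray_free_end in the frame of post above 0 m and x of tray_free_end in the frame of post above 0.02 m and x of tray_post_end in the frame of dryer below 0 m))), for 0.1 s.
At the end, for the whole second after the job is handed in: The tray lies flat, at rest and wholly inside the bay: the middle of each end face is at least 17 mm behind the mouth line (so the tray, 40 mm wide, sticks out by no more than 3 mm), between the two end walls (x of tray_post_end in the frame of dryer between 0.017 and 0.045 m and x of tray_free_end in the frame of dryer between 0.017 and 0.045 m and y of tray in the frame of dryer between -0.022 and 0.022 m and height (world z) of tray below 0.004 m and angle between tray's own z axis and vertical below 0.04 rad and linear speed of tray below 0.01 m/s); the robot touches nothing.
It fails at once if the tray is lifted more than 10 mm or tipped more than 0.12 rad (height (world z) of tray above 0.01 m or angle between tray's own z axis and vertical above 0.12 rad).
It fails at once if the bottle, the jar or the slide box is moved more than 20 mm or tipped over (distance of any of amber_bottle, stain_jar, slide_box from where it was at the start of the episode above 0.02 m or angle between any of amber_bottle, stain_jar, slide_box's own z axis and vertical above 0.4 rad).
It also fails if it takes over 58 s, if anything falls off the work surface, if the arm or the gripper's body presses on something with over 40 N, if the wrist force passes 120 N, or if a joint passes its speed limit or range.

## Robot

A 6-joint arm with a two-finger parallel gripper is mounted at the origin on the work surface. World frame = base frame: x ahead of the robot, y to its left, z up, the work surface at z = 0. Lengths are in m, angles in rad, forces in N, time in s.
With the tool pointing down it reaches from about 0.35 to 0.775 m from the base axis. Payload 5.5 kg.
Tool frame: the origin (TCP) lies on the front face of the gripper's body, between the roots of the fingers; the fingertips stand 73 mm ahead of it and the grasp point (between the pads) lies 54 mm ahead of it; z points along the fingers, x is the direction in which the jaws open and shut, and the axes are right-handed (so a half turn about z gives the same grasp; the last joint's range is limited). The gripper opens to 85 mm and grips with 20 to 120 N. Pads are 22 mm wide; open, the fingers measure 114 mm over their backs; the gripper's body (76 mm by 85 mm) begins 54 mm behind the grasp point. The pads swing forward as they close: fully open they stand 13 mm farther back than shut.
Start: joints at [-1.329, 0.313, 0.046, 1.304, 0, 1.431], TCP at [0.214, -0.534, 0.304] pointing down, gripper open.
Joint ranges: [-2.76, 2.76], [-0.86, 1.69], [-1.03, 1.26], [-2.2, 2.34], [-1.47, 1.5], [-3.14, 3.14]. Speed limits (rad/s): [2.57, 2.57, 3.14, 3.14, 3.14, 3.14].

## Interface

Orientations are given as a unit quaternion [w, x, y, z].
In Python, from bench import * gives the robot as it stands. The module is installed in compiled form; this text tells all that it offers.
- The arm moves only by the tool apply_moves, never from a script. Its argument "motion" is a list of rows, each an object with "offset": the shift along the tool's x, y, z in mm, a list of three; "angular": the turn, a rotation vector about the tool's x, y, z in rad, a list of three; "fingers": the opening, from 0 (shut) to 1 (fully open). In form: [{"offset": [x, y, z], "angular": [rx, ry, rz], "fingers": fingers}, ...]. A call has 1 to 10 rows; each row shifts and turns the commanded pose from where the row before left it, along the tool's axes as they then stand; what a row does not reach is not made up. A row lasts 1/10 s, in which the tool goes at most 50 mm and 8.59 degrees, less where a joint would pass 70% of its speed; a pose out of reach is approached as far as the arm can. A call is refused whole if a number of a shift passes 50 or a number of a turn 0.15, either way. A call with a gripper value outside its range is refused whole. The fingers move at their own pace and stop on an object; "grip_force" is the grip in N (left out, the last holds). Time passes only in rows, so rows that do not move let the fingers close. It gives the time, the measured TCP pose, the force and the opening at its end, in the units of the state.
- sense(): the state, without advancing time (a new reading comes with each control period).
- get_image(name): name is "side" or "top" or "wrist"; returns a dict with "img" (384x512x3 uint8, blue, green, red), "mtx" (3x3 intrinsics, pixels), "k1" (the pictures are not rectified: a ray, as slopes to the right and down, at radius r is drawn at 1 + k1 r^2 times it, then the intrinsics apply), "pose" (4x4, takes a point from camera to world coordinates). Camera axes: x right, y up, looking along -z (the intrinsics and any distortion apply to the point x, -y, -z); pixel columns grow to the right and rows downward; lengths in m; the calibration is good to about 2 mm. A picture is of the moment at which its call begins. There is no depth.
- finish_job(): hands the job in, once; it reports no verdict.
The state is a dict: "t": time; "q": joint angles; "dq": joint speeds; "tau": joint torques, N m; "position": TCP position; "tool_rot": TCP orientation; "force": force on the tool from outside, world axes, zero at the start; "torque": the same for the moment, N m; "grip_width": finger opening in m.
Only numpy, scipy, OpenCV 4.12 (cv2) and the standard library are available. Lean on these libraries where they do the work, as an engineer would, in place of code of your own. Each camera call takes 0.05 s, during which the arm holds its last target.

## Working session

There is one attempt and no reset: what is moved stays moved. The work goes in short steps, Python scripts to look and compute and a tool call to move; the robot and the scene stay as the last step left them, time stands still between calls to the robot, and variables do not carry over. Pictures are saved under pics/ and viewed, and the job is handed in when it is done.

Besides the shell and the picture viewer there is one more tool, called after "Request:" by a JSON object that holds its "fn" and its "kwargs", one argument or row to a line. apply_moves: Moves the arm, as the interface text tells. Its arguments: {"type":"object","properties":{"motion":{"type":"array"},"grip_force":{"type":"number"}},"required":["motion"]}

```bash
mkdir -p pics
python3 - <<'E'
from bench import *
import cv2,numpy as np
s=sense();print({k:(np.round(v,3).tolist() if not isinstance(v,float) else v) for k,v in s.items()})
for n in["side","top","wrist"]:
    d=get_image(n);cv2.imwrite(f"pics/{n}0.png",d["img"]);print(n,d["mtx"].round(1).tolist(),d["k1"],np.round(d["pose"],3).tolist())
    np.savez(f"{n}0.npz",**d)
E
```

```text
{'t': 0.0, 'q': [-1.329, 0.314, 0.045, 1.304, 0.0, 1.431], 'dq': [0.001, 0.001, 0.001, -0.0, 0.0, 0.0], 'tau': [-0.001, -48.063, 29.853, 0.019, -0.0, -0.0], 'position': [0.214, -0.533, 0.303], 'tool_rot': [-0.001, 0.828, -0.56, -0.001], 'force': [-0.203, 0.31, 0.615], 'torque': [0.013, -0.017, -0.001], 'grip_width': 0.0855848808453291}
side [[398.9, 0.0, 253.1], [0.0, 398.9, 186.0], [0.0, 0.0, 1.0]] -0.04912143811876654 [[-0.876, 0.289, -0.386, 0.092], [-0.483, -0.496, 0.722, 0.668], [0.017, 0.819, 0.574, 0.608], [0.0, 0.0, 0.0, 1.0]]
top [[418.6, 0.0, 254.1], [0.0, 418.6, 189.7], [0.0, 0.0, 1.0]] -0.04644568283001774 [[-0.026, 0.997, -0.075, 0.367], [-0.999, -0.024, 0.028, -0.016], [0.027, 0.076, 0.997, 1.282], [0.0, 0.0, 0.0, 1.0]]
wrist [[293.4, 0.0, 258.3], [0.0, 293.4, 194.5], [0.0, 0.0, 1.0]] -0.06072161096634545 [[0.373, 0.884, 0.28, 0.286], [-0.928, 0.357, 0.111, -0.504], [-0.002, -0.301, 0.953, 0.373], [0.0, 0.0, 0.0, 1.0]]
```

View pics/top0.png

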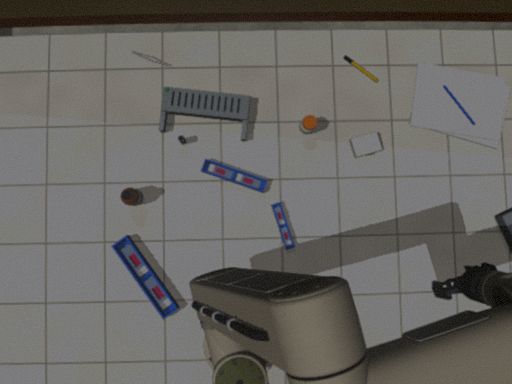

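View pics/side0.png

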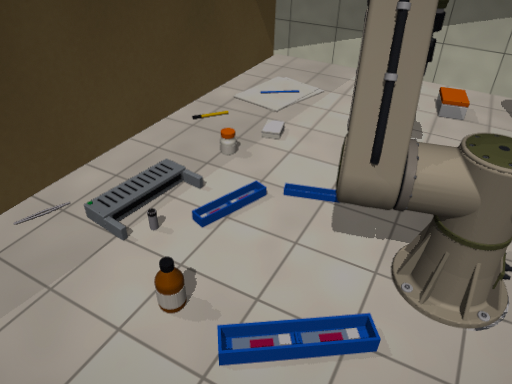

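View pics/wrist0.png

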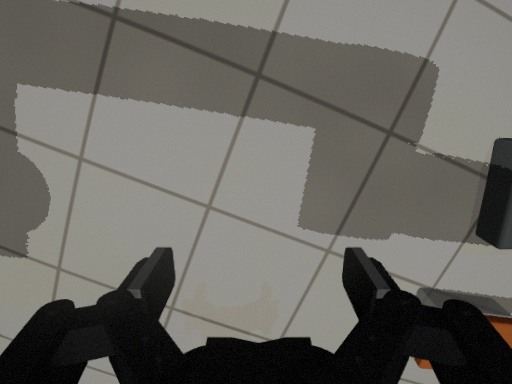

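Candidates for the tray in the top view are the three blue trays at (235,175), (145,276) and (283,226). By eye the first is the middle-sized one, and I'll check its length. The post is at (183,140), the dryer at (207,105), the bottle at (132,197), the jar at (309,124) and the box at (367,144).

```bash
cat > h.py <<'E'
import cv2,numpy as np
def rays(d,px):
    px=np.asarray(px,float).reshape(-1,2);K=d["mtx"];m=(px-[K[0,2],K[1,2]])/[K[0,0],K[1,1]]
    u=m.copy()
    for _ in range(20):u=m/(1+float(d["k1"])*(u**2).sum(1,keepdims=True))
    P=d["pose"];return P[:3,3],np.c_[u[:,0],-u[:,1],-np.ones(len(u))]@P[:3,:3].T
def plane(d,px,z):
    o,r=rays(d,px);return (o+r*((z-o[2])/r[:,2:]))[:,:2]
def proj(d,p):
    P=d["pose"];c=(np.atleast_2d(p)-P[:3,3])@P[:3,:3];u=np.c_[c[:,0],-c[:,1]]/-c[:,2:]
    u=u*(1+float(d["k1"])*(u**2).sum(1,keepdims=True));K=d["mtx"];return u*[K[0,0],K[1,1]]+[K[0,2],K[1,2]]
def blue(img):
    h=cv2.cvtColor(img,cv2.COLOR_BGR2HSV);m=cv2.inRange(h,(100,120,50),(130,255,255))
    return cv2.morphologyEx(m,cv2.MORPH_CLOSE,np.ones((7,7)))
def rects(d,z=.026,amin=150):
    cs,_=cv2.findContours(blue(d["img"]),cv2.RETR_EXTERNAL,cv2.CHAIN_APPROX_NONE);o=[]
    for c in cs:
        if cv2.contourArea(c)<amin:continue
        w=plane(d,c.reshape(-1,2),z);(cx,cy),(a,b),t=cv2.minAreaRect((w*1000).astype(np.float32))
        bx=cv2.boxPoints(((cx,cy),(a,b),t));e=[bx[1]-bx[0],bx[2]-bx[1]];L=max(e,key=np.linalg.norm)
        if L[1]<0:L=-L
        o.append((np.array([cx,cy]),max(a,b),min(a,b),np.arctan2(-L[0],L[1]),c.reshape(-1,2).mean(0)))
    return o
E
python3 - <<'E'
from h import *
d=dict(np.load("top0.npz"))
for r in rects(d):print([np.round(x,3) for x in r])
d2=dict(np.load("side0.npz"))
print("side")
for r in rects(d2):print([np.round(x,3) for x in r])
im=d["img"]
cv2.imwrite("pics/c1.png",cv2.resize(im[75:205,110:310],None,fx=4,fy=4,interpolation=cv2.INTER_CUBIC))
im=d2["img"]
cv2.imwrite("pics/c2.png",cv2.resize(im[145:265,70:280],None,fx=3.8,fy=3.8,interpolation=cv2.INTER_CUBIC))
E
```

```text
[array([211.011, 278.4  ]), np.float64(266.473), np.float64(54.548), np.float32(-0.962), array([144.682, 276.751])]
[array([ 351.389, -135.269]), np.float64(138.931), np.float64(27.547), np.float32(-1.278), array([282.765, 225.255])]
[array([506.414,   7.457]), np.float64(196.823), np.float64(39.475), np.float32(-0.356), array([234.203, 175.28 ])]
side
[array([206.225, 281.2  ]), np.float64(269.246), np.float64(73.772), np.float32(-0.967), array([295.388, 338.68 ])]
[array([ 347.155, -112.456]), np.float64(134.578), np.float64(49.701), np.float32(-1.282), array([310.626, 192.439])]
[array([497.629,  20.667]), np.float64(213.229), np.float64(62.301), np.float32(-0.359), array([228.538, 203.1  ])]
```

View pics/c1.png

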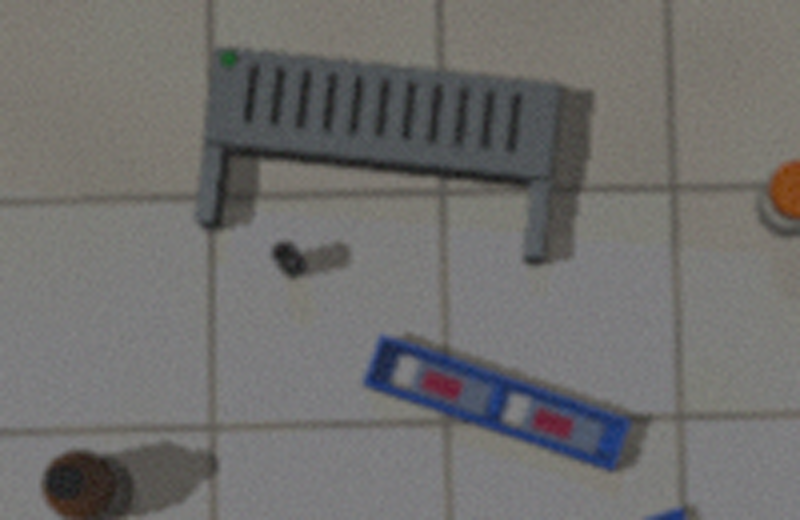

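View pics/c2.png

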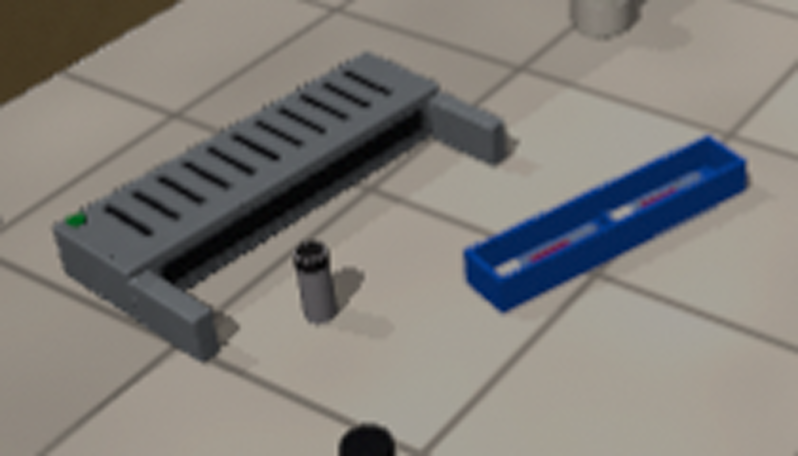

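The close crop confirms the middle tray at (234,175) measures 197 x 39 mm, against 266 mm and 139 mm for the others. Next I'll locate the dryer, the post and the bystanders.

Run:
```python
from h import *
d=dict(np.load("top0.npz"));d2=dict(np.load("side0.npz"))
f=lambda l:np.array(l,float)/4+[110,75]-.375
g=lambda l:np.array(l,float)/3.8+[70,145]-.37
hs=plane(d,f([[217,47],[560,83],[553,180],[205,143]]),.04)*1000
tp=plane(d,f([[197,224],[220,227],[524,259],[547,262]]),.034)*1000
print("housing",hs.round(1).tolist());print("tips",tp.round(1).tolist())
hs2=plane(d2,g([[57,225],[370,53],[440,92],[130,273]]),.04)*1000
tp2=plane(d2,g([[180,333],[216,325],[470,125],[503,124]]),.034)*1000
print("housing",hs2.round(1).tolist());print("tips side",tp2.round(1).tolist())
for nm,a,b in(("top",hs[0],hs[1]),("topf",hs[3],hs[2]),("tips",tp[0],tp[3]),("side",hs2[0],hs2[1]),("sidef",hs2[3],hs2[2]),("tips2",tp2[0],tp2[3])):
    v=a-b;print(nm,np.linalg.norm(v),np.arctan2(-v[0],v[1]),(a+b)/2)
print("post top",plane(d,f([[286,254]]),.05)*1000, plane(d2,g([[313,246]]),.05)*1000,"side foot front",plane(d2,g([[320,321]]),0)*1000)
print("bottle",plane(d,[[131,195]],.11),"jar",plane(d,[[310,122]],.07),"box",plane(d,[[367,144]],.026))
```

```text
housing [[780.6, 213.6], [747.4, -45.7], [672.6, -38.5], [706.4, 223.0]]
tips [[645.9, 230.5], [643.2, 213.2], [613.8, -15.3], [611.1, -32.6]]
housing [[777.3, 214.2], [740.7, -41.9], [665.8, -25.3], [704.3, 224.9]]
tips side [[646.8, 244.4], [634.0, 229.1], [629.4, -9.5], [610.8, -21.7]]
top 261.38681214237005 -0.12713873735216463 [764.0003177   83.96693508]
topf 263.7370497882445 -0.12884418090180116 [689.49568339  92.23003957]
tips 265.4013715574557 -0.13136961135069772 [628.50905293  98.96257428]
side 258.72259691571185 -0.1421236458924746 [758.97962412  86.14518847]
sidef 253.17891455475586 -0.15257613464113143 [685.04337976  99.78369518]
tips2 268.5849816659243 -0.13427230134622037 [628.77696142 111.34533014]
post top [[618.17803107 161.43745802]] [[618.90339543 160.21574626]] side foot front [[614.47750229 168.81751206]]
bottle [[0.44806396 0.29467131]] jar [[ 0.65468395 -0.22155733]] box [[ 0.59362044 -0.40256923]]
```

```bash
cat >> h.py <<'E'
from scipy.spatial.transform import Rotation as Rn
def cur(s):
    w,x,y,z=s["tool_rot"];return np.array(s["position"])*1000,Rn.from_quat([x,y,z,w])
def hd(R):
    v=R.apply([1,0,0]);return np.arctan2(v[1],v[0])
def plan(p,R,tgt,head,n,dec=0):
    """print rows to reach tgt (mm), heading head, tool down, n rows"""
    p=p.copy();h=hd(R);dh=(head-h+np.pi)%(2*np.pi)-np.pi
    Rt=Rn.from_euler('z',head)*Rn.from_euler('x',np.pi)
    p0=p.copy();out=[]
    for i in range(n):
        want=p0+(np.array(tgt)-p0)*(i+1)/n
        o=np.round(R.inv().apply(want-p),dec)+0.;p=p+R.apply(o)
        hw=h+dh*(i+1)/n
        a=np.round((R.inv()*(Rn.from_euler('z',hw)*Rn.from_euler('x',np.pi))).as_rotvec(),3)+0.
        R=R*Rn.from_rotvec(a);out.append((o.tolist(),a.tolist()))
    for o in out:print(o)
    print("end",p.round(1),round(hd(R),3));return p,R
E
python3 - <<'E'
from h import *; from bench import *
p,R=cur(sense());print(p,hd(R))
plan(p,R,[459.5,25,200],1.215,17)
E
```

```text
[ 214.16359881 -533.32663486  303.20736883] -1.1890084276548676
([-25.0, -26.0, 6.0], [0.0, 0.001, -0.141])
([-21.0, -29.0, 6.0], [0.0, 0.0, -0.142])
([-17.0, -31.0, 6.0], [0.0, 0.0, -0.141])
([-13.0, -34.0, 6.0], [0.0, 0.0, -0.142])
([-7.0, -35.0, 6.0], [0.0, 0.0, -0.141])
([-3.0, -36.0, 7.0], [0.0, 0.0, -0.141])
([3.0, -36.0, 6.0], [0.0, 0.0, -0.142])
([8.0, -35.0, 6.0], [0.0, 0.0, -0.141])
([12.0, -33.0, 6.0], [0.0, 0.0, -0.142])
([17.0, -32.0, 6.0], [0.0, 0.0, -0.141])
([22.0, -29.0, 6.0], [0.0, 0.0, -0.142])
([25.0, -25.0, 6.0], [0.0, 0.0, -0.141])
([28.0, -22.0, 6.0], [0.0, 0.0, -0.141])
([32.0, -17.0, 6.0], [0.0, 0.0, -0.142])
([33.0, -13.0, 6.0], [0.0, 0.0, -0.141])
([35.0, -8.0, 6.0], [0.0, 0.0, -0.142])
([36.0, -3.0, 7.0], [0.0, 0.0, -0.141])
end [459.5  25.1 199.5] 1.215
```

Request:
{"fn": "apply_moves", "kwargs": {
  "motion": [
    {"offset": [-25, -26, 6], "angular": [0, 0, -0.141], "fingers": 1},
    {"offset": [-21, -29, 6], "angular": [0, 0, -0.142], "fingers": 1},
    {"offset": [-17, -31, 6], "angular": [0, 0, -0.141], "fingers": 1},
    {"offset": [-13, -34, 6], "angular": [0, 0, -0.142], "fingers": 1},
    {"offset": [-7, -35, 6], "angular": [0, 0, -0.141], "fingers": 1},
    {"offset": [-3, -36, 7], "angular": [0, 0, -0.141], "fingers": 1},
    {"offset": [3, -36, 6], "angular": [0, 0, -0.142], "fingers": 1},
    {"offset": [8, -35, 6], "angular": [0, 0, -0.141], "fingers": 1}
  ]
}}

```text
t: 0.95
position: [0.3304, -0.2691, 0.2545]
tool_rot: [-0.0, 1.0, -0.026, -0.0]
force: [0.5, -0.7, -0.6]
grip_width: 0.0853
```

Request:
{"fn": "apply_moves", "kwargs": {
  "motion": [
    {"offset": [12, -33, 6], "angular": [0, 0, -0.142], "fingers": 1},
    {"offset": [17, -32, 6], "angular": [0, 0, -0.141], "fingers": 1},
    {"offset": [22, -29, 6], "angular": [0, 0, -0.142], "fingers": 1},
    {"offset": [25, -25, 6], "angular": [0, 0, -0.141], "fingers": 1},
    {"offset": [28, -22, 6], "angular": [0, 0, -0.141], "fingers": 1},
    {"offset": [32, -17, 6], "angular": [0, 0, -0.142], "fingers": 1},
    {"offset": [33, -13, 6], "angular": [0, 0, -0.141], "fingers": 1},
    {"offset": [35, -8, 6], "angular": [0, 0, -0.142], "fingers": 1},
    {"offset": [36, -3, 7], "angular": [0, 0, -0.141], "fingers": 1}
  ]
}}

```text
t: 1.85
position: [0.4599, 0.0262, 0.1996]
tool_rot: [0.0, 0.819, 0.573, 0.0]
force: [0.1, -0.5, -0.0]
grip_width: 0.085
```

Run:
```python
from h import *; from bench import *
s=sense();p,R=cur(s);print(s["t"],p,hd(R),R.apply([0,0,1]),s["force"],s["q"])
for n in["side","top","wrist"]:
    d=get_image(n);cv2.imwrite(f"pics/{n}1.png",d["img"]);np.savez(f"{n}1.npz",**d)
for r in rects(d,.026):print(n,[np.round(x,3) for x in r])
plan(p,R,[459.5,25,100],1.215,3)
```

```text
1.85 [459.90887518  26.21535398 199.63715975] 1.220913097603922 [ 2.48903640e-04 -2.20107606e-04 -9.99999945e-01] [ 0.1025947  -0.48558623 -0.04337188] [-1.17516014e-01  1.55795732e-01 -4.23599801e-01  9.91127800e-01
 -1.89406625e-04  2.32367171e-01]
wrist [array([501.428,  10.41 ]), np.float64(199.406), np.float64(49.494), np.float32(-0.357), array([255.562, 240.288])]
wrist [array([ 353.915, -125.148]), np.float64(133.798), np.float64(40.422), np.float32(-1.271), array([ 46.911, 138.764])]
([0.0, 0.0, 33.0], [0.0, 0.0, 0.002])
([-1.0, 0.0, 33.0], [0.0, 0.0, 0.002])
([0.0, 0.0, 34.0], [0.0, 0.0, 0.002])
end [459.6  25.3  99.6] 1.215
```

View pics/wrist1.png

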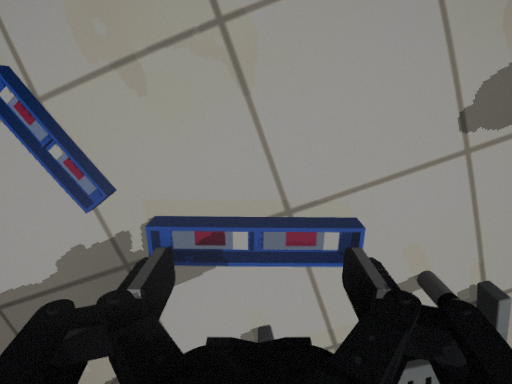

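View pics/side1.png

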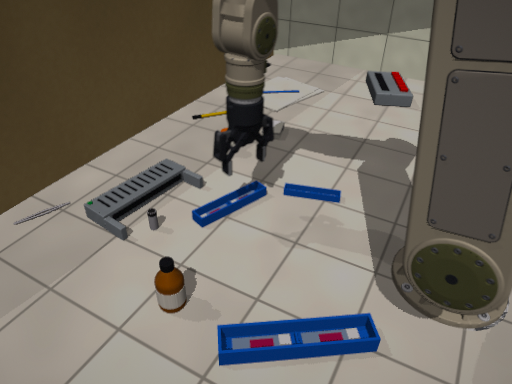

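The side view shows the gripper above the gap between the robot and the tray. The wrist view shows the middle tray at (255,240), parallel to the jaws. I'll go down part way and check the fingertip height.

Request:
{"fn": "apply_moves", "kwargs": {
  "motion": [
    {"offset": [0, 0, 33], "angular": [0, 0, 0.003], "fingers": 1},
    {"offset": [-1, 0, 33], "angular": [0, 0, 0.003], "fingers": 1},
    {"offset": [0, 0, 34], "angular": [0, 0, 0], "fingers": 1},
    {"offset": [0, 0, 0], "angular": [0, 0, 0], "fingers": 1}
  ]
}}

```text
t: 2.4
position: [0.4557, 0.0233, 0.0965]
tool_rot: [-0.003, 0.823, 0.567, -0.003]
force: [-1.7, -0.1, 0.2]
grip_width: 0.0852
```

Run:
```python
from h import *; from bench import *
s=sense();p,R=cur(s);print(s["t"],p,hd(R),s["force"])
for n in["side","wrist"]:
    d=get_image(n);cv2.imwrite(f"pics/{n}2.png",d["img"]);np.savez(f"{n}2.npz",**d)
    if n=="side":
        im=d["img"].copy()
        # expected tip points for finger extents 60,73,86 ahead at finger x=+-50
        for L,c in((60,(0,255,0)),(73,(0,255,255)),(86,(0,0,255))):
            for x in(-50,50):
                q=proj(d,(p+R.apply([x,0,L]))/1000)[0];print(L,x,q.round(1))
                cv2.circle(im,tuple(int(round(v)) for v in q),1,c,-1)
        cv2.imwrite("pics/side2c.png",cv2.resize(im[110:240,170:330],None,fx=4.5,fy=4.5,interpolation=cv2.INTER_CUBIC))
```

```text
2.4 [455.65707999  23.26666081  96.53111138] 1.206648241361788 [-1.70503356 -0.1205607   0.15824874]
60 -50 [261.8 196.3]
60 50 [228.8 212.8]
73 -50 [261.7 200.6]
73 50 [228.9 217.2]
86 -50 [261.6 204.8]
86 50 [229.1 221.6]
```

View pics/side2c.png

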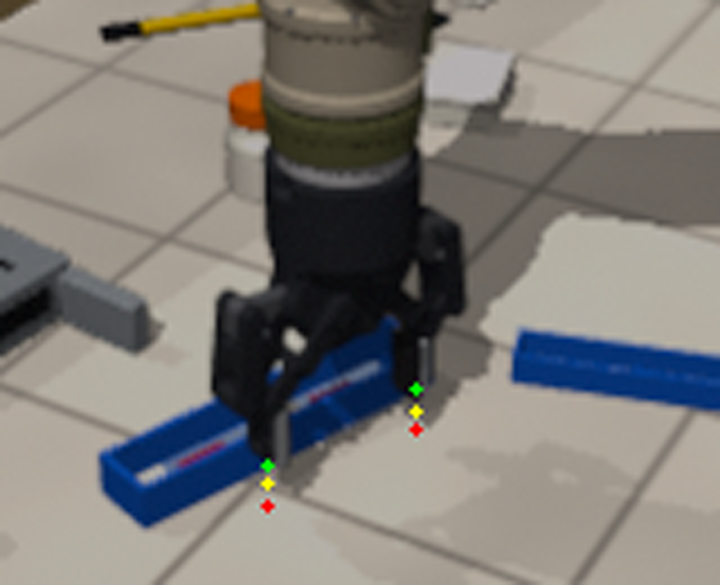

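View pics/wrist2.png

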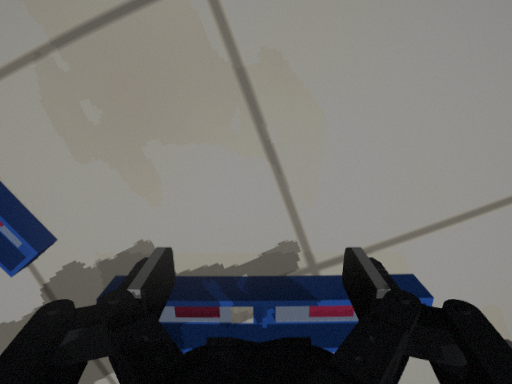

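Run:
```python
from h import *; from bench import *
s=sense();p,R=cur(s);print(s["t"],p,hd(R),R.apply([0,0,1]),s["force"],s["dq"])
plan(np.array([459.2,24.1,99.5]),Rn.from_euler('z',1.215)*Rn.from_euler('x',np.pi),[459.5,25,68],1.215,2)
plan(np.array([459.5,25,68]),Rn.from_euler('z',1.215)*Rn.from_euler('x',np.pi),[539,-9],1.091,14) if 0 else plan(np.array([459.5,25.,68]),Rn.from_euler('z',1.215)*Rn.from_euler('x',np.pi),[539,-9,68],1.091,14)
```

```text
2.5 [458.60327575  23.15409422 100.06245118] 1.2072976922602163 [-1.85455793e-03  2.05834649e-06 -9.99998280e-01] [1.276577   0.03058918 0.48125202] [ 0.00471016 -0.02743971  0.03805998  0.00185802  0.00024321 -0.00120587]
([0.0, 0.0, 16.0], [0.0, 0.0, 0.0])
([1.0, 0.0, 16.0], [0.0, 0.0, 0.0])
end [459.5  25.   67.5] 1.215
([0.0, 6.0, 0.0], [0.0, 0.0, 0.009])
([-1.0, 6.0, 0.0], [0.0, 0.0, 0.009])
([0.0, 7.0, 0.0], [0.0, 0.0, 0.009])
([0.0, 6.0, 0.0], [0.0, 0.0, 0.008])
([0.0, 6.0, 0.0], [0.0, 0.0, 0.009])
([0.0, 6.0, 0.0], [0.0, 0.0, 0.009])
([0.0, 6.0, 0.0], [0.0, 0.0, 0.009])
([0.0, 6.0, 0.0], [0.0, 0.0, 0.009])
([0.0, 7.0, 0.0], [0.0, 0.0, 0.009])
([0.0, 6.0, 0.0], [0.0, 0.0, 0.009])
([1.0, 6.0, 0.0], [0.0, 0.0, 0.008])
([0.0, 6.0, 0.0], [0.0, 0.0, 0.009])
([0.0, 6.0, 0.0], [0.0, 0.0, 0.009])
([1.0, 6.0, 0.0], [0.0, 0.0, 0.009])
end [538.7  -8.6  68. ] 1.091
```

Request:
{"fn": "apply_moves", "kwargs": {
  "motion": [
    {"offset": [0, 0, 16], "angular": [0, 0, 0], "fingers": 1},
    {"offset": [1, 0, 16], "angular": [0, 0, 0], "fingers": 1},
    {"offset": [0, 0, 0], "angular": [0, 0, 0], "fingers": 1},
    {"offset": [0, 6, 0], "angular": [0, 0, 0], "fingers": 1},
    {"offset": [0, 7, 0], "angular": [0, 0, 0], "fingers": 1},
    {"offset": [0, 6, 0], "angular": [0, 0, 0.01], "fingers": 1},
    {"offset": [0, 6, 0], "angular": [0, 0, 0.01], "fingers": 1},
    {"offset": [0, 6, 0], "angular": [0, 0, 0.01], "fingers": 1},
    {"offset": [0, 6, 0], "angular": [0, 0, 0.01], "fingers": 1},
    {"offset": [0, 6, 0], "angular": [0, 0, 0.01], "fingers": 1}
  ]
}}

```text
t: 3.5
position: [0.4998, 0.0088, 0.0678]
tool_rot: [-0.0, 0.837, 0.547, -0.0]
force: [-2.6, 1.4, 1.7]
grip_width: 0.0855
```

Run:
```python
from h import *; from bench import *
s=sense();p,R=cur(s);print(s["t"],p,hd(R),s["force"])
for n in["side","wrist"]:
    d=get_image(n);cv2.imwrite(f"pics/{n}3.png",d["img"]);np.savez(f"{n}3.npz",**d)
```

```text
3.5 [499.79358362   8.81387073  67.77131151] 1.1582193234537288 [-2.56475821  1.39274212  1.69566547]
```

View pics/side3.png

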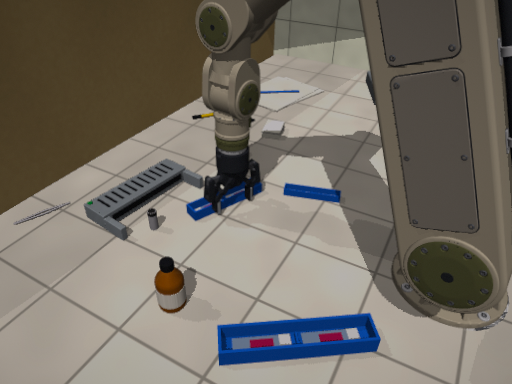

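The side view shows the tray turned and moved, with the gripper behind its long side at (232,195). I'll continue the push.

Request:
{"fn": "apply_moves", "kwargs": {
  "motion": [
    {"offset": [0, 6, 0], "angular": [0, 0, 0.01], "fingers": 1},
    {"offset": [0, 6, 0], "angular": [0, 0, 0.01], "fingers": 1},
    {"offset": [0, 6, 0], "angular": [0, 0, 0.01], "fingers": 1},
    {"offset": [0, 6, 0], "angular": [0, 0, 0.01], "fingers": 1},
    {"offset": [0, 6, 0], "angular": [0, 0, 0.01], "fingers": 1},
    {"offset": [0, 6, 0], "angular": [0, 0, 0.01], "fingers": 1},
    {"offset": [0, 6, 0], "angular": [0, 0, 0.008], "fingers": 1},
    {"offset": [0, 0, 0], "angular": [0, 0, 0], "fingers": 1}
  ]
}}

```text
t: 4.4
position: [0.5388, -0.0096, 0.0681]
tool_rot: [0.001, 0.855, 0.519, 0.001]
force: [-0.3, 0.4, -0.3]
grip_width: 0.0854
```

Run:
```python
from h import *; from bench import *
s=sense();p,R=cur(s);print(s["t"],p,hd(R),s["force"])
for n in["side","wrist","top"]:
    d=get_image(n);cv2.imwrite(f"pics/{n}4.png",d["img"]);np.savez(f"{n}4.npz",**d)
    for r in rects(d,.026):print(n,[np.round(x,3) for x in r])
```

```text
4.4 [538.79929467  -9.59145264  68.0608019 ] 1.0902628329471005 [-0.25160894  0.39116728 -0.27396379]
side [array([206.225, 281.2  ]), np.float64(269.246), np.float64(73.772), np.float32(-0.967), array([295.388, 338.672])]
side [array([591.516,  54.381]), np.float64(68.597), np.float64(62.41), np.float32(1.103), array([190.942, 197.797])]
side [array([ 344.404, -113.275]), np.float64(140.319), np.float64(49.701), np.float32(-1.282), array([311.953, 192.453])]
side [array([548.847, -24.195]), np.float64(107.242), np.float64(65.983), np.float32(-0.468), array([223.603, 187.321])]
wrist [array([619.578,  42.459]), np.float64(14.052), np.float64(6.178), np.float32(-0.537), array([417.69 , 362.672])]
wrist [array([551.404, -14.26 ]), np.float64(89.641), np.float64(40.105), np.float32(-0.641), array([257.098, 311.802])]
wrist [array([578.758,  59.974]), np.float64(44.213), np.float64(16.729), np.float32(-1.137), array([429.545, 288.682])]
wrist [array([502.737, -74.602]), np.float64(16.084), np.float64(6.875), np.float32(-0.456), array([ 92.597, 277.325])]
top [array([260.288, 312.646]), np.float64(146.283), np.float64(55.085), np.float32(-0.971), array([132.554, 257.178])]
top [array([ 351.843, -135.132]), np.float64(137.983), np.float64(27.543), np.float32(-1.278), array([282.723, 225.277])]
```

View pics/top4.png

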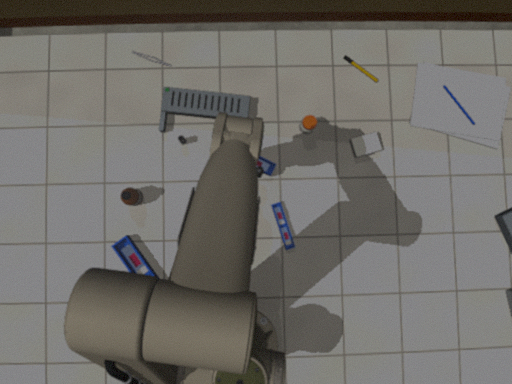

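View pics/wrist4.png

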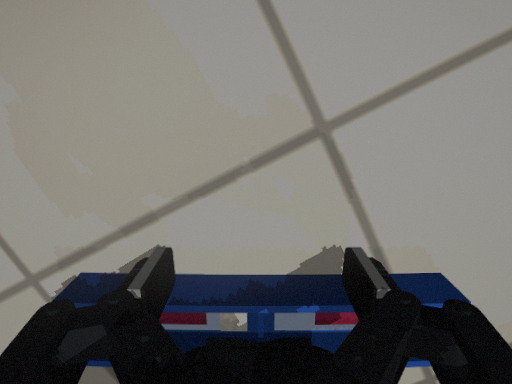

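The tray is square against both fingers. In the wrist view its rear bottom edge runs from (80,273) to (440,273). I'll work out its pose from that edge.

Run:
```python
from h import *
d=dict(np.load("wrist4.npz"))
m=blue(d["img"]);
for c in range(70,450,20):
    r=np.where(m[:,c]>0)[0];print(c,r[:1],end=' ')
q=plane(d,[[80,273],[440,273]],0)*1000;print(q)
v=q[1]-q[0];L=np.linalg.norm(v);a=v/L;n=np.array([a[1],-a[0]]);print(L,np.arctan2(-v[0],v[1]))
C=q.mean(0)+20*n;print("C",C)
O=np.array([629,99.5]);ex=np.array([.9916,-.1296]);ey=np.array([.1296,.9916])
print("dryer C",(C-O)@ex,(C-O)@ey)
for s in(-100,100):
  for t in(-20,20):
    P=C+a*s+n*t-O;print(s,t,(P@ex).round(1),(P@ey).round(1))
```

```text
70 [] 90 [273] 110 [363] 130 [] 150 [] 170 [295] 190 [275] 210 [275] 230 [275] 250 [275] 270 [275] 290 [306] 310 [305] 330 [305] 350 [305] 370 [] 390 [274] 410 [274] 430 [273] [[ 503.57940974 -102.38170361]
 [ 596.03820894   75.32515702]]
200.3206376500199 -0.4797461962366278
C [567.55105125 -22.75935405]
dryer C -45.08796529525067 -129.1961592386069
-100 -20 -98.1 -216.3
-100 20 -60.6 -230.0
100 -20 -29.6 -28.4
100 20 8.0 -42.1
```

Run:
```python
from h import *
R=Rn.from_euler('z',1.091)*Rn.from_euler('x',np.pi)
p=np.array([538.8,-9.6,68.])
p=p+R.apply([0,-20,-65]);print(p)
plan(p,R,[504.7,-143.4,130],-.48,11)
```

```text
[ 5.21058221e+02 -3.68029823e-01  1.33000000e+02]
([-12.0, 5.0, 0.0], [0.0, 0.0, 0.143])
([-12.0, 6.0, 1.0], [0.0, 0.0, 0.143])
([-10.0, 8.0, 0.0], [0.0, 0.0, 0.142])
([-9.0, 9.0, 0.0], [0.0, 0.0, 0.143])
([-8.0, 11.0, 0.0], [0.0, 0.0, 0.143])
([-6.0, 11.0, 1.0], [0.0, 0.0, 0.143])
([-5.0, 13.0, 0.0], [0.0, 0.0, 0.143])
([-2.0, 13.0, 0.0], [0.0, 0.0, 0.143])
([-1.0, 13.0, 0.0], [0.0, 0.0, 0.142])
([1.0, 13.0, 1.0], [0.0, 0.0, 0.143])
([3.0, 12.0, 0.0], [0.0, 0.0, 0.143])
end [ 505.1 -143.   130. ] -0.48
```

Request:
{"fn": "apply_moves", "kwargs": {
  "motion": [
    {"offset": [0, -10, 0], "angular": [0, 0, 0], "fingers": 1},
    {"offset": [0, -10, -15], "angular": [0, 0, 0], "fingers": 1},
    {"offset": [0, 0, -25], "angular": [0, 0, 0], "fingers": 1},
    {"offset": [0, 0, -25], "angular": [0, 0, 0], "fingers": 1},
    {"offset": [-12, 5, 0], "angular": [0, 0, 0.143], "fingers": 0.1},
    {"offset": [-12, 6, 1], "angular": [0, 0, 0.143], "fingers": 0.1},
    {"offset": [-10, 8, 0], "angular": [0, 0, 0.142], "fingers": 0.1},
    {"offset": [-9, 9, 0], "angular": [0, 0, 0.143], "fingers": 0.1},
    {"offset": [-8, 11, 0], "angular": [0, 0, 0.143], "fingers": 0.1},
    {"offset": [-6, 11, 1], "angular": [0, 0, 0.143], "fingers": 0.1}
  ]
}}

```text
t: 5.55
position: [0.51, -0.0773, 0.131]
tool_rot: [0.0, 0.993, 0.114, -0.0]
force: [-0.4, -0.5, -0.1]
grip_width: 0.0086
```

Request:
{"fn": "apply_moves", "kwargs": {
  "motion": [
    {"offset": [-5, 13, 0], "angular": [0, 0, 0.143], "fingers": 0.1},
    {"offset": [-2, 13, 0], "angular": [0, 0, 0.143], "fingers": 0.1},
    {"offset": [-1, 13, 0], "angular": [0, 0, 0.142], "fingers": 0.1},
    {"offset": [1, 13, 1], "angular": [0, 0, 0.143], "fingers": 0.1},
    {"offset": [3, 12, 0], "angular": [0, 0, 0.143], "fingers": 0.1},
    {"offset": [0, 0, 0], "angular": [0, 0, 0], "fingers": 0.1},
    {"offset": [0, 0, 0], "angular": [0, 0, 0], "fingers": 0.1}
  ]
}}

```text
t: 6.25
position: [0.5033, -0.1419, 0.1299]
tool_rot: [-0.0, 0.972, -0.236, -0.0]
force: [0.0, 0.6, -0.1]
grip_width: 0.0087
```

Run:
```python
from h import *; from bench import *
s=sense();p,R=cur(s);print(s["t"],p,hd(R),s["force"],s["grip_width"],s["q"])
for n in["side","wrist"]:
    d=get_image(n);cv2.imwrite(f"pics/{n}5.png",d["img"]);np.savez(f"{n}5.npz",**d)
    im=d["img"].copy()
    if n=="side":cv2.imwrite("pics/side5c.png",cv2.resize(im[90:240,90:320],None,fx=3.4,fy=3.4,interpolation=cv2.INTER_CUBIC))
```

```text
6.25 [ 503.28687049 -141.94612672  129.86834129] -0.47697557648461153 [ 0.03829794  0.56128211 -0.07365206] 0.00872096897595566 [-4.28597767e-01  3.34596579e-01 -3.76026887e-01  8.60617733e-01
  2.50001015e-04  1.61917413e+00]
```

View pics/side5c.png

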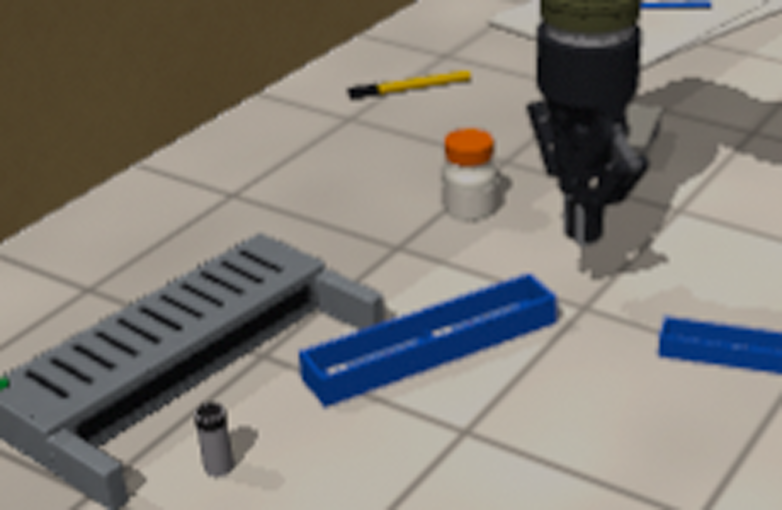

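View pics/wrist5.png

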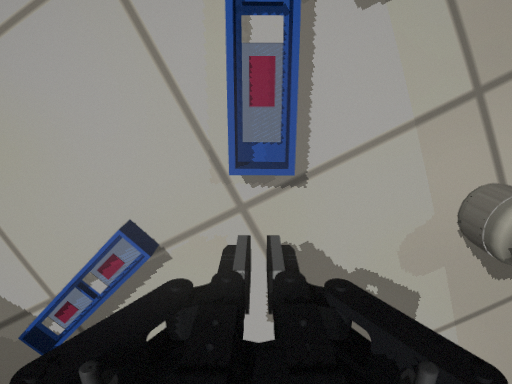

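The side view shows the tray still flat with its post end clear of the post. The wrist view shows the tray straight ahead of the fingers, with its free end rim at (229..296,174).

Run:
```python
from h import *
d=dict(np.load("wrist5.npz"))
q=plane(d,[[229,174],[296,174]],.026)*1000;m=q.mean(0);print(q,m)
T=np.array([503.9,-142.3]);a=np.array([.4616,.887]);n=np.array([.887,-.4616])
print("gap",(m-T)@a,"lat",(m-T)@n)
e=plane(d,[[226,5],[229,174],[299,5],[296,174]],.026)*1000
for i in(0,2):
    v=e[i]-e[i+1];print(np.arctan2(-v[0],v[1]))
```

```text
[[ 503.57424072 -101.63732344]
 [ 539.83472341 -120.31534492]] [ 521.70448207 -110.97633418]
gap 36.002640504809435 lat 1.333571451283771
-0.48436751968339775
-0.4603226645775006
```

Request:
{"fn": "apply_moves", "kwargs": {
  "motion": [
    {"offset": [0, 0, 25], "angular": [0, 0, 0], "fingers": 0.1},
    {"offset": [1, 0, 25], "angular": [0, 0, 0], "fingers": 0.1},
    {"offset": [0, -8, 0], "angular": [0, 0, 0], "fingers": 0.1},
    {"offset": [0, -8, 0], "angular": [0, 0, 0], "fingers": 0.1},
    {"offset": [0, -6, 0], "angular": [0, 0, 0], "fingers": 0.1},
    {"offset": [0, -6, 0], "angular": [0, 0, 0], "fingers": 0.1},
    {"offset": [0, -6, 0], "angular": [0, 0, 0], "fingers": 0.1},
    {"offset": [0, -6, 0], "angular": [0, 0, 0], "fingers": 0.1},
    {"offset": [0, -6, 0], "angular": [0, 0, 0], "fingers": 0.1},
    {"offset": [0, 0, 0], "angular": [0, 0, 0], "fingers": 0.1}
  ]
}}

```text
t: 7.35
position: [0.5265, -0.1014, 0.0801]
tool_rot: [-0.0, 0.971, -0.237, 0.0]
force: [-0.1, -0.3, 0.2]
grip_width: 0.0089
```

Run:
```python
from h import *; from bench import *
s=sense();p,R=cur(s);print(s["t"],p,hd(R),s["force"],s["grip_width"])
d=get_image("wrist");cv2.imwrite("pics/wrist6.png",d["img"]);np.savez("wrist6.npz",**d)
```

```text
7.35 [ 526.46324937 -101.35398148   80.0518282 ] -0.4790360119432878 [-0.08869426 -0.30324147  0.22743915] 0.008941223601282038
```

View pics/wrist6.png

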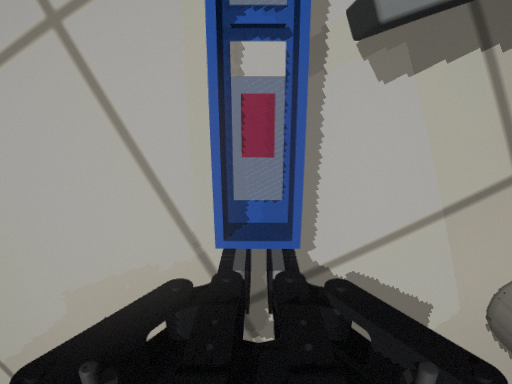

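The tray's free end rim at (218..300,245) sits square against the fingers. I'll push another 50 mm.

Request:
{"fn": "apply_moves", "kwargs": {
  "motion": [
    {"offset": [0, -6, 0], "angular": [0, 0, 0], "fingers": 0.1},
    {"offset": [0, -6, 0], "angular": [0, 0, 0], "fingers": 0.1},
    {"offset": [0, -6, 0], "angular": [0, 0, 0], "fingers": 0.1},
    {"offset": [0, -6, 0], "angular": [0, 0, 0], "fingers": 0.1},
    {"offset": [0, -6, 0], "angular": [0, 0, 0], "fingers": 0.1},
    {"offset": [0, -6, 0], "angular": [0, 0, 0], "fingers": 0.1},
    {"offset": [0, -6, 0], "angular": [0, 0, 0], "fingers": 0.1},
    {"offset": [0, -6, 0], "angular": [0, 0, 0], "fingers": 0.1},
    {"offset": [0, 0, 0], "angular": [0, 0, 0], "fingers": 0.1}
  ]
}}

```text
t: 8.3
position: [0.5486, -0.0587, 0.0799]
tool_rot: [-0.0, 0.971, -0.237, 0.0]
force: [-0.3, 0.8, -0.3]
grip_width: 0.0085
```

```bash
cat >> h.py <<'E'
O=np.array([629,99.5]);EX=np.array([np.cos(-.13),np.sin(-.13)]);EY=np.array([-EX[1],EX[0]])
def wtrack(d):
    m=blue(d["img"]);L=[];Rr=[]
    for r in range(15,240,5):
        c=np.where(m[r,150:380]>0)[0]
        if len(c)>5:L.append((150+c[0],r));Rr.append((150+c[-1],r))
    o=[]
    for px in(L,Rr):
        w=plane(d,px,.026)*1000;vx,vy,x0,y0=cv2.fitLine(w.astype(np.float32),cv2.DIST_HUBER,0,.01,.01).ravel()
        if vy<0:vx,vy=-vx,-vy
        o.append((np.array([x0,y0]),np.arctan2(-vx,vy)))
    yaw=(o[0][1]+o[1][1])/2;n=np.array([np.cos(yaw),np.sin(yaw)])
    print("yaw L,R",o[0][1].round(3),o[1][1].round(3),"width",((o[1][0]-o[0][0])@n).round(1))
    return yaw,(o[0][0]+o[1][0])/2
def rep(d,p,ten=11):
    yaw,m=wtrack(d);n=np.array([np.cos(yaw),np.sin(yaw)]);a=np.array([-n[1],n[0]])
    fe=m+a*((p[:2]-m)@a+ten);C=fe+100*a
    D=lambda q:np.round([(q-O)@EX,(q-O)@EY],1)
    print("slant",round(yaw+.13,3),"C",D(C),"free",D(fe),"post",D(fe+200*a),"corner+",D(fe+200*a+20*n),"corner-",D(fe+200*a-20*n))
    P=np.array([618.5,161]);print("post clearance",((C-P)@n-30).round(1),"tool lateral off",((p[:2]-m)@n).round(1),"Cw",C.round(1))
E
python3 - <<'E'
from h import *; from bench import *
rep(dict(np.load("wrist6.npz")),np.array([526.5,-101.4]))
s=sense();p,R=cur(s);print(s["t"],p,hd(R),s["force"],s["grip_width"])
d=get_image("wrist");cv2.imwrite("pics/wrist7.png",d["img"]);np.savez("wrist7.npz",**d)
rep(d,p)
E
```

```text
yaw L,R -0.48 -0.48 width 39.4
slant -0.35 C [ -38.3 -107.9] free [ -72.6 -201.9] post [ -4. -14.] corner+ [ 14.8 -20.9] corner- [-22.8  -7.1]
post clearance 8.7 tool lateral off 0.8 Cw [577.   -2.6]
8.3 [548.63076543 -58.70154034  79.94274195] -0.4788807694010723 [-0.26260005  0.80488744 -0.32815868] 0.008498781692781367
yaw L,R -0.478 -0.48 width 39.4
slant -0.349 C [-21.8 -62.8] free [ -56.  -156.7] post [12.4 31.2] corner+ [31.2 24.4] corner- [-6.4 38.1]
post clearance 8.6 tool lateral off 0.6 Cw [599.2  40.1]
```

View pics/wrist7.png

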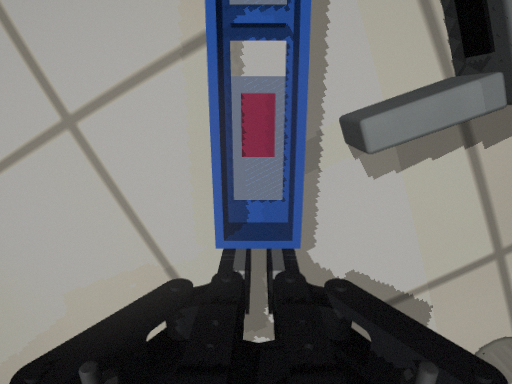

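Still straight, with 8.6 mm clearance to the post. The right end wall at (345..505,110) is clear of the tray. I'll push 66 mm more.

Request:
{"fn": "apply_moves", "kwargs": {
  "motion": [
    {"offset": [0, -6, 0], "angular": [0, 0, 0], "fingers": 0.1},
    {"offset": [0, -6, 0], "angular": [0, 0, 0], "fingers": 0.1},
    {"offset": [0, -6, 0], "angular": [0, 0, 0], "fingers": 0.1},
    {"offset": [0, -6, 0], "angular": [0, 0, 0], "fingers": 0.1},
    {"offset": [0, -6, 0], "angular": [0, 0, 0], "fingers": 0.1},
    {"offset": [0, -6, 0], "angular": [0, 0, 0], "fingers": 0.1},
    {"offset": [0, -6, 0], "angular": [0, 0, 0], "fingers": 0.1},
    {"offset": [0, -6, 0], "angular": [0, 0, 0], "fingers": 0.1},
    {"offset": [0, 0, 0], "angular": [0, 0, 0], "fingers": 0.1}
  ]
}}

```text
t: 9.25
position: [0.5708, -0.016, 0.0799]
tool_rot: [-0.0, 0.971, -0.237, 0.0]
force: [-0.2, 0.0, 1.0]
grip_width: 0.0088
```

Run:
```python
from h import *; from bench import *
s=sense();p,R=cur(s);print(s["t"],p,hd(R),s["force"],s["grip_width"])
d=get_image("wrist");cv2.imwrite("pics/wrist8.png",d["img"]);np.savez("wrist8.npz",**d)
rep(d,p)
d=get_image("side");im=d["img"];cv2.imwrite("pics/side8c.png",cv2.resize(im[90:240,70:300],None,fx=3.4,fy=3.4,interpolation=cv2.INTER_CUBIC))
```

```text
9.25 [570.80040051 -16.02786183  79.92240367] -0.47894729750285564 [-0.20288843  0.04599372  1.00220202] 0.008757315412027298
yaw L,R -0.479 -0.48 width 39.4
slant -0.35 C [ -5.3 -17.6] free [ -39.6 -111.5] post [28.9 76.4] corner+ [47.7 69.5] corner- [10.2 83.2]
post clearance 8.7 tool lateral off 0.6 Cw [621.5  82.7]
```

View pics/side8c.png

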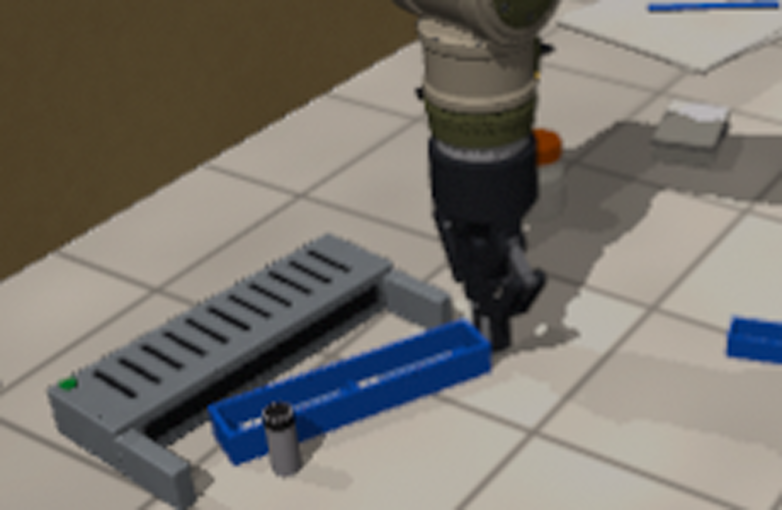

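The side view shows the post end now behind the post at (280,440 in the crop). I'll push about 20 mm more.

Request:
{"fn": "apply_moves", "kwargs": {
  "motion": [
    {"offset": [0, -6, 0], "angular": [0, 0, 0], "fingers": 0.1},
    {"offset": [0, -6, 0], "angular": [0, 0, 0], "fingers": 0.1},
    {"offset": [0, -5, 0], "angular": [0, 0, 0], "fingers": 0.1},
    {"offset": [0, -4, 0], "angular": [0, 0, 0], "fingers": 0.1},
    {"offset": [0, 0, 0], "angular": [0, 0, 0], "fingers": 0.1}
  ]
}}

```text
t: 9.85
position: [0.5804, 0.0023, 0.0799]
tool_rot: [-0.0, 0.971, -0.237, 0.0]
force: [1.0, 0.5, -1.2]
grip_width: 0.0087
```

Run:
```python
from h import *; from bench import *
s=sense();p,R=cur(s);print(s["t"],p,hd(R),s["force"],s["grip_width"])
d=get_image("wrist");cv2.imwrite("pics/wrist9.png",d["img"]);np.savez("wrist9.npz",**d)
rep(d,p)
```

```text
9.85 [580.36285814   2.32522992  79.89215485] -0.4791786815988016 [ 1.03011565  0.48754768 -1.20713206] 0.008651683991181283
yaw L,R -0.479 -0.48 width 39.3
slant -0.35 C [1.8 1.8] free [-32.4 -92.1] post [36.1 95.8] corner+ [54.9 88.9] corner- [ 17.3 102.6]
post clearance 8.8 tool lateral off 0.6 Cw [631.1 101.1]
```

View pics/wrist9.png

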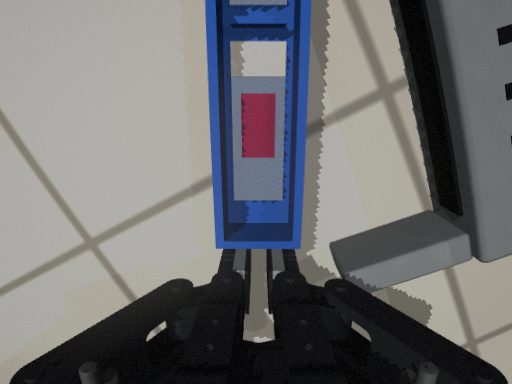

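Run:
```python
from h import *
R=Rn.from_euler('z',-.479)*Rn.from_euler('x',np.pi)
p=np.array([580.4,2.3,80.])
p=p+R.apply([0,10,-60]);print(p)
plan(p,R,[559,88.5,140],1.441,14)
```

```text
[575.7910805   -6.57456258 140.        ]
([-4.0, -5.0, 0.0], [0.0, 0.0, -0.137])
([-4.0, -6.0, 0.0], [0.0, 0.0, -0.137])
([-2.0, -7.0, 0.0], [0.0, 0.0, -0.137])
([-2.0, -7.0, 0.0], [0.0, 0.0, -0.138])
([0.0, -6.0, 0.0], [0.0, 0.0, -0.137])
([0.0, -7.0, 0.0], [0.0, 0.0, -0.137])
([1.0, -7.0, 0.0], [0.0, 0.0, -0.137])
([2.0, -7.0, 0.0], [0.0, 0.0, -0.137])
([3.0, -6.0, 0.0], [0.0, 0.0, -0.137])
([4.0, -6.0, 0.0], [0.0, 0.0, -0.137])
([4.0, -5.0, 0.0], [0.0, 0.0, -0.138])
([5.0, -4.0, 0.0], [0.0, 0.0, -0.137])
([6.0, -4.0, 0.0], [0.0, 0.0, -0.137])
([7.0, -3.0, 0.0], [0.0, 0.0, -0.137])
end [559.2  88.9 140. ] 1.441
```

Request:
{"fn": "apply_moves", "kwargs": {
  "motion": [
    {"offset": [0, 10, 0], "angular": [0, 0, 0], "fingers": 0.1},
    {"offset": [0, 0, -30], "angular": [0, 0, 0], "fingers": 0.1},
    {"offset": [0, 0, -30], "angular": [0, 0, 0], "fingers": 0.5},
    {"offset": [-4, -5, 0], "angular": [0, 0, -0.137], "fingers": 0.5},
    {"offset": [-4, -6, 0], "angular": [0, 0, -0.137], "fingers": 0.5},
    {"offset": [-2, -7, 0], "angular": [0, 0, -0.137], "fingers": 0.5},
    {"offset": [-2, -7, 0], "angular": [0, 0, -0.138], "fingers": 0.5},
    {"offset": [0, -6, 0], "angular": [0, 0, -0.137], "fingers": 0.5},
    {"offset": [0, -7, 0], "angular": [0, 0, -0.137], "fingers": 0.5},
    {"offset": [1, -7, 0], "angular": [0, 0, -0.137], "fingers": 0.5}
  ]
}}

```text
t: 10.9
position: [0.5667, 0.0397, 0.1399]
tool_rot: [0.0, 0.971, 0.24, 0.0]
force: [0.1, -0.0, 0.5]
grip_width: 0.0427
```

Request:
{"fn": "apply_moves", "kwargs": {
  "motion": [
    {"offset": [2, -7, 0], "angular": [0, 0, -0.137], "fingers": 0.5},
    {"offset": [3, -6, 0], "angular": [0, 0, -0.137], "fingers": 0.5},
    {"offset": [4, -6, 0], "angular": [0, 0, -0.137], "fingers": 0.5},
    {"offset": [4, -5, 0], "angular": [0, 0, -0.138], "fingers": 0.5},
    {"offset": [5, -4, 0], "angular": [0, 0, -0.137], "fingers": 0.5},
    {"offset": [6, -4, 0], "angular": [0, 0, -0.137], "fingers": 0.5},
    {"offset": [7, -3, 0], "angular": [0, 0, -0.137], "fingers": 0.5},
    {"offset": [0, 0, 0], "angular": [0, 0, 0], "fingers": 0.5},
    {"offset": [0, 0, 0], "angular": [0, 0, 0], "fingers": 0.5}
  ]
}}

```text
t: 11.8
position: [0.5587, 0.0878, 0.1399]
tool_rot: [0.0, 0.753, 0.658, -0.0]
force: [-0.2, 0.5, -0.0]
grip_width: 0.043
```

Run:
```python
from h import *; from bench import *
s=sense();p,R=cur(s);print(s["t"],p,hd(R),s["force"],s["grip_width"])
for n in["side","wrist"]:
    d=get_image(n);cv2.imwrite(f"pics/{n}10.png",d["img"]);np.savez(f"{n}10.npz",**d)
    im=d["img"]
    if n=="side":cv2.imwrite("pics/side10c.png",cv2.resize(im[90:240,70:300],None,fx=3.4,fy=3.4,interpolation=cv2.INTER_CUBIC))
```

```text
11.8 [558.73974479  87.78795379 139.94868597] 1.4365778056849772 [-0.16989792  0.52000231 -0.03759062] 0.04296954295530229
```

View pics/side10c.png

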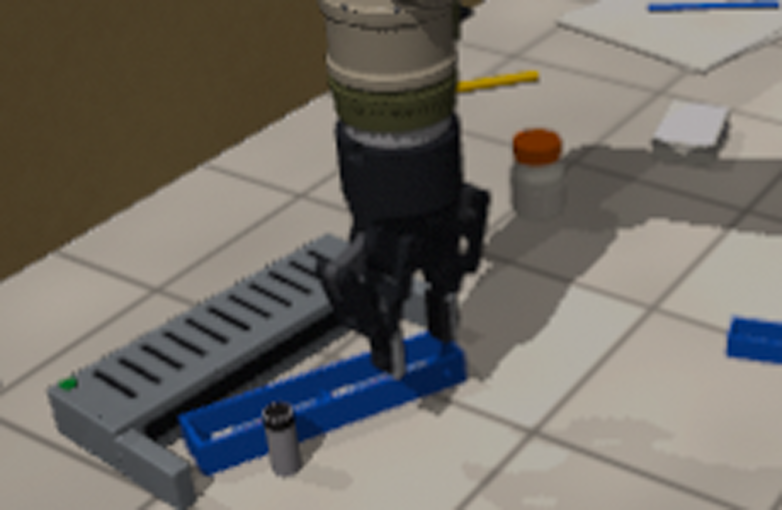

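View pics/wrist10.png

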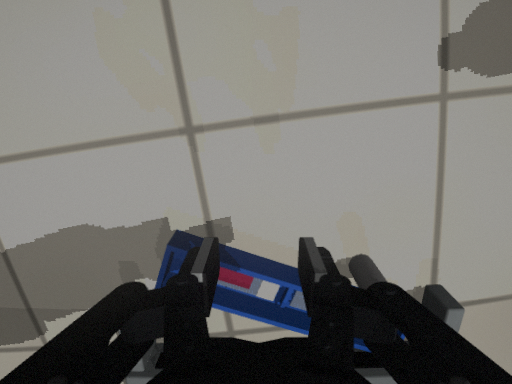

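The wrist view shows the slanted tray, with the post's top next to the right-hand finger linkage at about (370,270). I'll measure how wide the linkage is before going in beside the post.

Run:
```python
from h import *; from bench import *
s=sense();p,R=cur(s)
d=dict(np.load("side10.npz"));w=dict(np.load("wrist10.npz"))
im=d["img"].copy();iw=w["img"].copy()
for z,c in((10,(0,255,0)),(25,(0,255,255)),(40,(0,0,255))):
    for x in(-70,-55,-40,40,55,70):
        q=(p+R.apply([x,0,z]))/1000
        for I,D in((im,d),(iw,w)):
            u=proj(D,q)[0];cv2.circle(I,tuple(int(round(v)) for v in u),1,c,-1)
for X,Y in((-51,-85),(-8,25)):
    P=O+X*EX+Y*EY;u=proj(w,np.r_[P,0]/1000)[0];print(u);cv2.circle(iw,tuple(int(round(v)) for v in u),3,(255,255,255),1)
P=np.r_[618.5,161,50]/1000;print("post top",proj(w,P))
cv2.imwrite("pics/k1.png",cv2.resize(im[110:220,140:250],None,fx=5,fy=5,interpolation=cv2.INTER_CUBIC));cv2.imwrite("pics/k2.png",iw)
```

```text
[175.54296927 228.82681433]
[312.93759947 276.04379856]
post top [[378.83883427 304.09906809]]
```

View pics/k1.png

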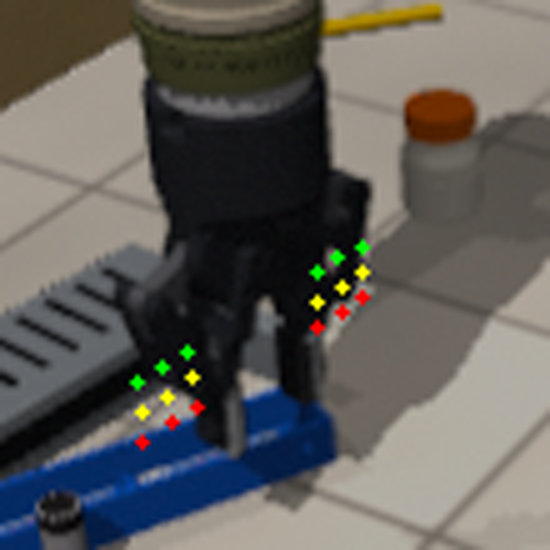

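View pics/k2.png

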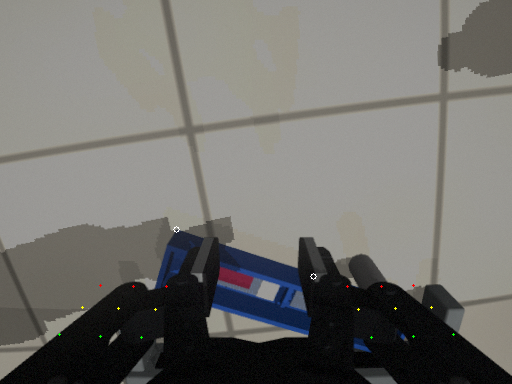

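The prediction for the tray corner matches the picture to 3 px. The linkage stays within about ±55 mm at post-top height, so it clears the post by about 15 mm. I'll lower and push the free end.

Request:
{"fn": "apply_moves", "kwargs": {
  "motion": [
    {"offset": [0, 0, 31], "angular": [0, 0, 0], "fingers": 0.5},
    {"offset": [0, 0, 31], "angular": [0, 0, 0], "fingers": 0.5},
    {"offset": [0, 0, 0], "angular": [0, 0, 0], "fingers": 0.5},
    {"offset": [0, 5, 0], "angular": [0, 0, 0], "fingers": 0.5},
    {"offset": [0, 5, 0], "angular": [0, 0, 0], "fingers": 0.5},
    {"offset": [0, 5, 0], "angular": [0, 0, 0], "fingers": 0.5},
    {"offset": [0, 5, 0], "angular": [0, 0, 0], "fingers": 0.5},
    {"offset": [0, 5, 0], "angular": [0, 0, 0], "fingers": 0.5},
    {"offset": [0, 5, 0], "angular": [0, 0, 0], "fingers": 0.5}
  ]
}}

```text
t: 12.8
position: [0.5888, 0.0843, 0.0781]
tool_rot: [-0.0, 0.752, 0.659, -0.0]
force: [-1.9, -0.6, 1.0]
grip_width: 0.0429
```

Run:
```python
from h import *; from bench import *
s=sense();p,R=cur(s);print(s["t"],p,hd(R),s["force"],s["grip_width"],"dryer",(p[:2]-O)@EX,(p[:2]-O)@EY)
for n in["side","wrist"]:
    d=get_image(n);cv2.imwrite(f"pics/{n}11.png",d["img"]);np.savez(f"{n}11.npz",**d)
    im=d["img"]
    if n=="side":cv2.imwrite("pics/side11c.png",cv2.resize(im[90:240,70:300],None,fx=3.4,fy=3.4,interpolation=cv2.INTER_CUBIC))
```

```text
12.8 [588.82506308  84.33048771  78.1262799 ] 1.4399311493476263 [-1.91779304 -0.56764487  0.99626455] 0.042903144601522544 dryer -37.86944980876014 -20.249553835286672
```

View pics/side11c.png

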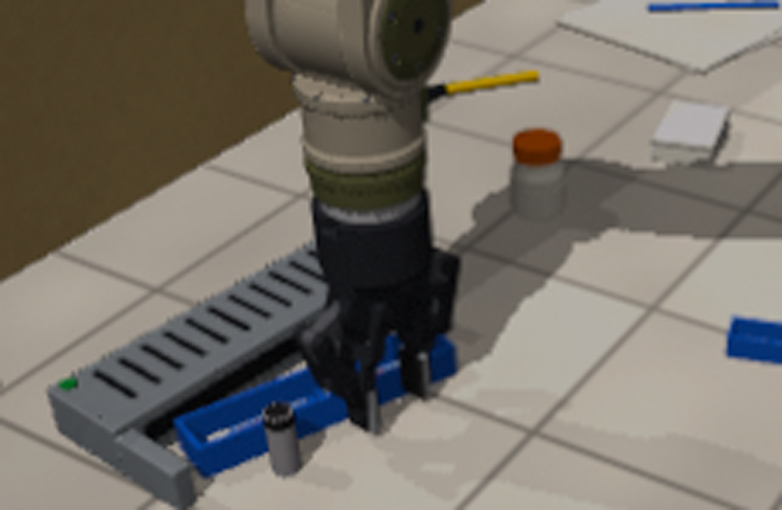

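View pics/wrist11.png

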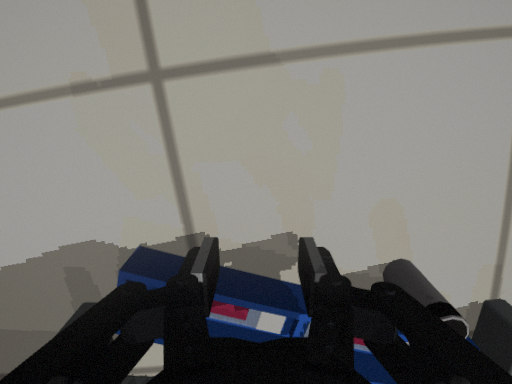

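The tray is turning in and the linkage is clear of the post at (425,295). Continue.

Request:
{"fn": "apply_moves", "kwargs": {
  "motion": [
    {"offset": [0, 5, 0], "angular": [0, 0, 0], "fingers": 0.5},
    {"offset": [0, 5, 0], "angular": [0, 0, 0], "fingers": 0.5},
    {"offset": [0, 5, 0], "angular": [0, 0, 0], "fingers": 0.5},
    {"offset": [0, 5, 0], "angular": [0, 0, 0], "fingers": 0.5}
  ]
}}

```text
t: 13.3
position: [0.6089, 0.0817, 0.0778]
tool_rot: [0.0, 0.752, 0.659, -0.0]
force: [-0.1, -0.1, -0.8]
grip_width: 0.0431
```

Run:
```python
from h import *; from bench import *
s=sense();p,R=cur(s);print(s["t"],p,hd(R),s["force"],s["grip_width"],"dryer",(p[:2]-O)@EX,(p[:2]-O)@EY)
for n in["side","wrist"]:
    d=get_image(n);cv2.imwrite(f"pics/{n}12.png",d["img"]);np.savez(f"{n}12.npz",**d)
    im=d["img"]
    if n=="side":cv2.imwrite("pics/side12c.png",cv2.resize(im[90:240,70:300],None,fx=3.4,fy=3.4,interpolation=cv2.INTER_CUBIC))
```

```text
13.3 [608.86030829  81.71893997  77.75695966] 1.4399696145137773 [-0.10115871 -0.10801048 -0.82370107] 0.04312354306301024 dryer -17.664718375749555 -20.241813221547456
```

View pics/side12c.png

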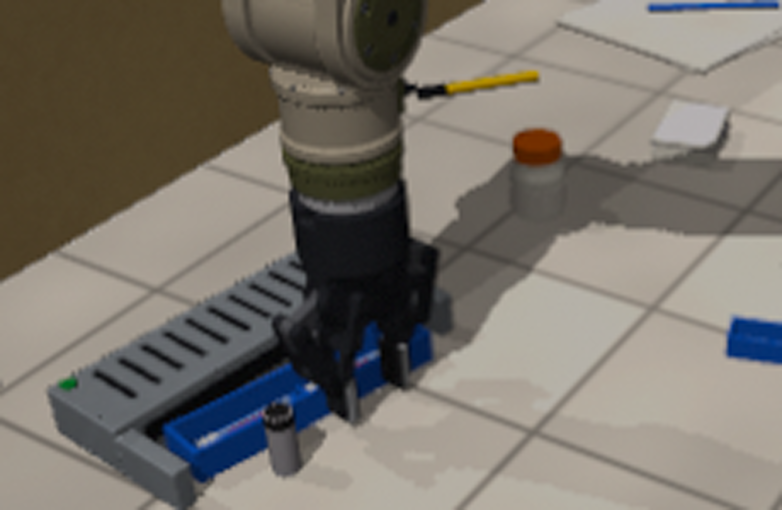

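View pics/wrist12.png

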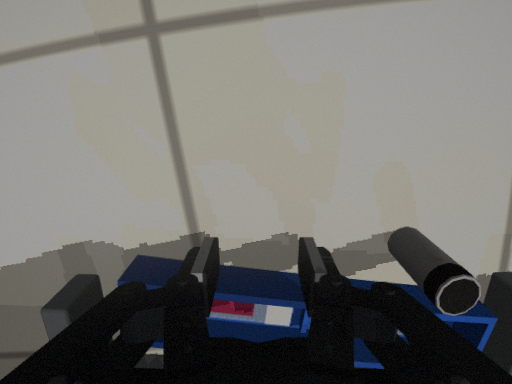

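Nearly parallel now. The free end at (125,275) is clear of the right end wall at (75,290), so I'll push on to depth.

Request:
{"fn": "apply_moves", "kwargs": {
  "motion": [
    {"offset": [0, 5, 0], "angular": [0, 0, 0], "fingers": 0.5},
    {"offset": [0, 5, 0], "angular": [0, 0, 0], "fingers": 0.5},
    {"offset": [0, 4, 0], "angular": [0, 0, 0], "fingers": 0.5},
    {"offset": [0, 4, 0], "angular": [0, 0, 0], "fingers": 0.5},
    {"offset": [0, 0, 0], "angular": [0, 0, 0], "fingers": 0.5}
  ]
}}

```text
t: 13.9
position: [0.6271, 0.0794, 0.0779]
tool_rot: [0.0, 0.752, 0.659, 0.0]
force: [-0.3, -0.3, 0.7]
grip_width: 0.0425
```

Run:
```python
from h import *; from bench import *
s=sense();p,R=cur(s);print(s["t"],p,hd(R),s["force"],s["grip_width"],"dryer",(p[:2]-O)@EX,(p[:2]-O)@EY)
for n in["side","wrist"]:
    d=get_image(n);cv2.imwrite(f"pics/{n}13.png",d["img"]);np.savez(f"{n}13.npz",**d)
    im=d["img"]
    if n=="side":cv2.imwrite("pics/side13c.png",cv2.resize(im[90:240,70:300],None,fx=3.4,fy=3.4,interpolation=cv2.INTER_CUBIC))
```

```text
13.9 [627.10037     79.35107909  77.94649449] 1.4399040382058235 [-0.32020938 -0.25745818  0.66595878] 0.04254797037000043 dryer 0.728387365302676 -20.22515908174509
```

View pics/side13c.png

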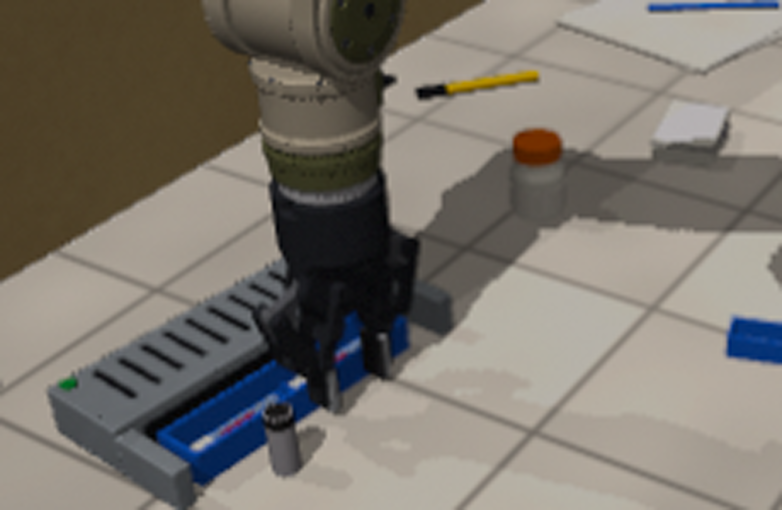

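View pics/wrist13.png

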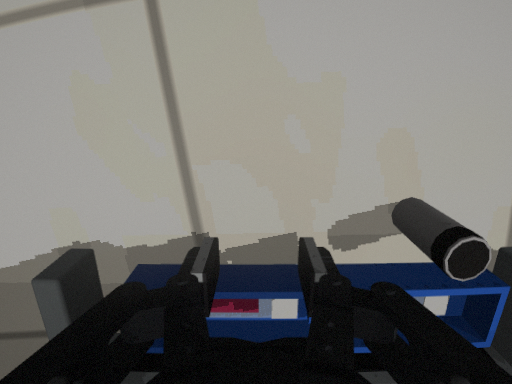

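Run:
```python
from h import *
d=dict(np.load("wrist13.npz"));m=blue(d["img"])
px=[]
for c in list(range(140,185,5))+list(range(220,298,6))+list(range(345,385,5)):
    r=np.where(m[:,c]>0)[0]
    if len(r):px.append((c,r[0]))
print(px)
w=plane(d,px,0)*1000-O;X=w@EX;Y=w@EY
k=np.polyfit(Y,X,1);print(k,"rear edge at y=-97,3,103:",np.polyval(k,[-97,3,103]),(X-np.polyval(k,Y)).round(1))
# dryer right wall tip, base corner: left wall bar in image
for q,z in(([97,251],.034),([38,282],.034)):
    a=plane(d,[q],z)[0]*1000-O;print("wall",q,a@EX,a@EY)
a=plane(d,[[134,264]],0)[0]*1000-O;print("free corner",a@EX,a@EY)
```

```text
[(140, np.int64(265)), (145, np.int64(265)), (150, np.int64(265)), (155, np.int64(265)), (160, np.int64(265)), (165, np.int64(265)), (170, np.int64(265)), (175, np.int64(265)), (220, np.int64(265)), (226, np.int64(265)), (232, np.int64(265)), (238, np.int64(265)), (244, np.int64(265)), (250, np.int64(265)), (256, np.int64(265)), (262, np.int64(265)), (268, np.int64(265)), (274, np.int64(265)), (280, np.int64(265)), (286, np.int64(265)), (292, np.int64(265)), (345, np.int64(265)), (350, np.int64(265)), (355, np.int64(265)), (360, np.int64(265)), (365, np.int64(264)), (370, np.int64(264)), (375, np.int64(264)), (380, np.int64(264))]
[-2.46916312e-03  1.25573539e+01] rear edge at y=-97,3,103: [12.79686276 12.54994645 12.30303014] [ 0.2  0.1  0.1  0.1  0.1  0.   0.  -0.  -0.1 -0.1 -0.1 -0.1 -0.1 -0.1
 -0.1 -0.1 -0.1 -0.1 -0.1 -0.  -0.   0.3  0.3  0.4  0.4 -0.2 -0.2 -0.1
 -0.1]
wall [97, 251] -14.457331363982606 -91.04249098984869
wall [38, 282] 2.563150170428629 -123.45671127393061
free corner 12.33901531129442 -91.65142308233565
```

The rear edge is parallel to the mouth and 12.5 mm behind it, so the tray's centre sits about 32 mm deep. I'll back off and check from the fixed cameras.

Request:
{"fn": "apply_moves", "kwargs": {
  "motion": [
    {"offset": [0, -5, 0], "angular": [0, 0, 0], "fingers": 0.5},
    {"offset": [0, -10, 0], "angular": [0, 0, 0], "fingers": 0.5},
    {"offset": [0, -10, -20], "angular": [0, 0, 0], "fingers": 0.5},
    {"offset": [0, -10, -40], "angular": [0, 0, 0], "fingers": 0.5},
    {"offset": [-20, -20, -40], "angular": [0, 0, 0], "fingers": 0.5},
    {"offset": [-40, -20, -20], "angular": [0, 0, 0], "fingers": 0.5},
    {"offset": [-45, -20, 0], "angular": [0, 0, 0], "fingers": 0.5},
    {"offset": [-45, -20, 0], "angular": [0, 0, 0], "fingers": 0.5},
    {"offset": [-45, -20, 0], "angular": [0, 0, 0], "fingers": 0.5},
    {"offset": [-45, -20, 0], "angular": [0, 0, 0], "fingers": 0.5}
  ]
}}

```text
t: 15.0
position: [0.4392, -0.1389, 0.1981]
tool_rot: [0.0, 0.751, 0.66, 0.0]
force: [1.2, -1.4, 0.6]
grip_width: 0.0428
```

Request:
{"fn": "apply_moves", "kwargs": {
  "motion": [
    {"offset": [-45, 0, 0], "angular": [0, 0, 0], "fingers": 0.5},
    {"offset": [-45, 0, 0], "angular": [0, 0, 0], "fingers": 0.5},
    {"offset": [-45, 0, 0], "angular": [0, 0, 0], "fingers": 0.5},
    {"offset": [-30, 0, 0], "angular": [0, 0, 0], "fingers": 0.5},
    {"offset": [0, 0, 0], "angular": [0, 0, 0], "fingers": 0.5},
    {"offset": [0, 0, 0], "angular": [0, 0, 0], "fingers": 0.5}
  ]
}}

```text
t: 15.6
position: [0.4188, -0.3016, 0.1976]
tool_rot: [-0.001, 0.752, 0.659, 0.0]
force: [-0.5, -0.2, -0.5]
grip_width: 0.043
```

Run:
```python
from h import *; from bench import *
s=sense();p,R=cur(s);print(s["t"],p,s["force"])
for n in["side","top"]:
    d=get_image(n);cv2.imwrite(f"pics/{n}14.png",d["img"]);np.savez(f"{n}14.npz",**d)
    im=d["img"]
    if n=="side":cv2.imwrite("pics/side14c.png",cv2.resize(im[120:270,50:260],None,fx=3.8,fy=3.8,interpolation=cv2.INTER_CUBIC))
    else:
        cv2.imwrite("pics/top14c.png",cv2.resize(im[75:205,110:310],None,fx=4,fy=4,interpolation=cv2.INTER_CUBIC))
        for r in rects(d):
            c=r[0]-O;print([np.round(x,3) for x in r],"dryer",(c@EX).round(1),(c@EY).round(1),r[3]+.13)
        print("bottle",plane(d,[[131,195]],.11),"jar",plane(d,[[310,122]],.07))
```

```text
15.6 [ 418.83938796 -301.56875062  197.57885858] [-0.49165061 -0.20820616 -0.46319351]
[array([227.903, 289.9  ]), np.float64(225.546), np.float64(54.901), np.float32(-0.965), array([142.958, 274.366])] dryer -422.4 136.8 -0.83537936
[array([ 351.843, -135.132]), np.float64(137.983), np.float64(27.545), np.float32(-1.278), array([282.762, 225.277])] dryer -244.4 -268.6 -1.1478794
[array([660.787, 104.636]), np.float64(199.417), np.float64(40.698), np.float32(-0.127), array([200.973, 125.52 ])] dryer 30.9 9.2 0.0028683841
bottle [[0.44806396 0.29467131]] jar [[ 0.65468395 -0.22155733]]
```

View pics/top14c.png

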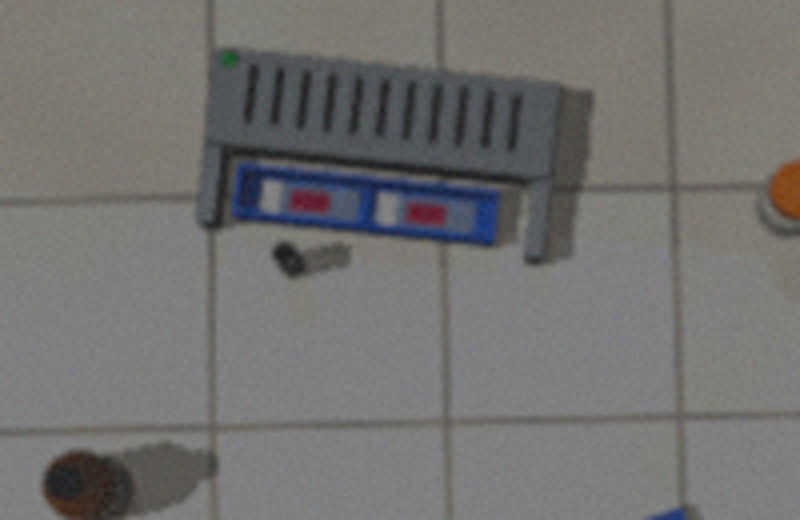

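View pics/side14c.png

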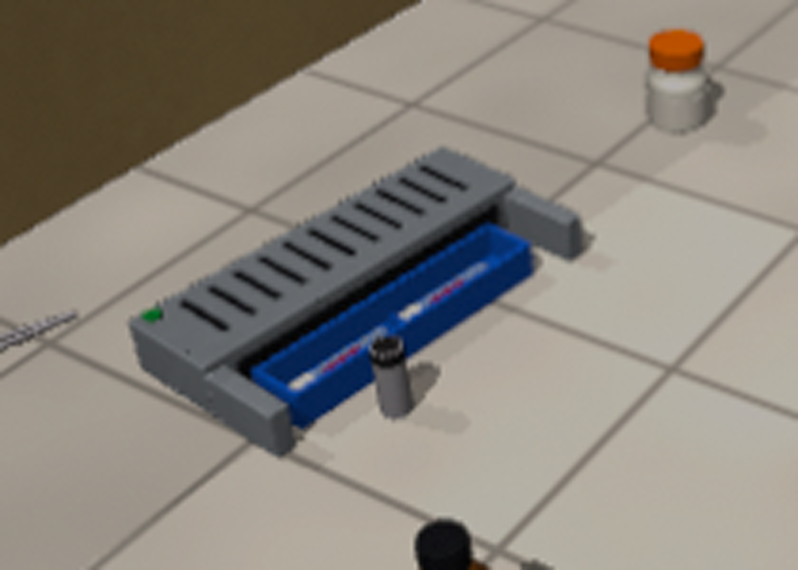

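View pics/top14.png

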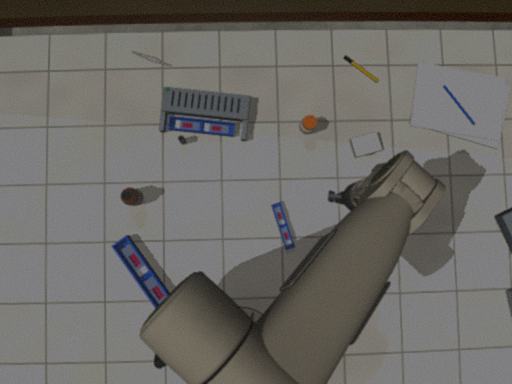

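The top and side views agree. The tray lies inside the bay at dryer x ≈ 31 mm and y ≈ 9 mm, with 0.003 rad slant, and the bottle, jar and box look to be in the same places as at the start. I'm handing it in.

```bash
python3 -c "
from bench import *
print(finish_job())"
```

```text
the job is handed in; nothing more can be done
None
```

The middle-sized tray is inside the dryer bay, and I handed the job in at about 16 s of the 58 s; the hand-in reports no verdict.

**How:** I used only finger pushes, with no gripping or lifting. I pushed the long side to slant and line up the tray, then the free end to slide the post end in behind the post (about 9 mm clearance). Last, I pushed the long side near the free end until the tray was square and deep enough.

**Last checks:**

| Check | Result | Allowed |
|---|---|---|
| Tray centre behind the mouth, top camera | 31 mm | 17–45 mm (for each end face) |
| Tray centre behind the mouth, wrist camera just before backing off | 32.5 mm | 17–45 mm (for each end face) |
| Tray offset along the bay | about 9 mm | ±22 mm |
| Slant to the mouth | under 0.003 rad | none stated |

- **Behind the post:** with the post end about 47 mm behind the post and 16 mm past it sideways, the free end was still about 40 mm outside the mouth.
- **Bystanders:** the bottle, jar and slide box look to be where they started, judged by eye in the top view; I did not re-measure them.
- **Disagreements:** the two final depth readings differ by 1.5 mm. My hand-picked dryer corners in the side view differed from the top view by up to 12 mm along the bay, so I used the top view. A right-wall corner I read off in the last wrist picture also came out inconsistent, and I ignored it.
- **Not measured directly:** I only judged from the pictures that the tray stayed flat.

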